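Draw the tray stand's post up to its second stop and hold it

ROBOT

A 6-joint arm with a two-finger parallel gripper is mounted at the origin on the work surface. World frame = base frame: x ahead of the robot, y to its left, z up, the work surface at z = 0. Lengths are in m, angles in rad, forces in N, time in s.
With the tool pointing down it reaches from about 0.425 to 0.925 m from the base axis. Payload 12.5 kg.
Tool frame: the origin (TCP) lies at the very end of the fingers, on their centre line; the grasp point (between the pads) lies 19 mm behind it; z points along the fingers, y is the direction in which the jaws open and shut (so a half turn about z gives the same grasp; the last joint's range is limited). The gripper opens to 85 mm and grips with 20 to 120 N. Pads are 22 mm wide; open, the fingers measure 114 mm over their backs; the gripper's body (76 mm by 85 mm) begins 54 mm behind the grasp point. The pads swing forward as they close: fully open they stand 13 mm farther back than shut.
Start: joints at [-1.353, 0.491, 1.559, -0, 1.092, -0.106], TCP at [0.199, -0.593, 0.209] pointing down, gripper open.
Joint ranges: [-3.1, 3.1], [-0.84, 2.19], [0.05, 2.79], [-1.13, 4.28], [0.06, 2.93], [-2.69, 2.69]. Speed limits (rad/s): [2.22, 2.22, 2.79, 3.14, 3.14, 3.14].

INTERFACE

Orientations are given as a unit quaternion [x, y, z, w].
In Python, from plant import robot gives the robot as it stands. The module is installed in compiled form; this text tells all that it offers.
- The arm moves only by the tool play_rows, never from a script. Its arguments are lists of equal length, an entry for each row: "xyz": the shift along the tool's x, y, z in m, a list of three; "dr": the turn, a rotation vector about the tool's x, y, z in rad, a list of three; "claw": the gripper's target within -1 to 1 (shut at 1, half-way at 0, fully open at -1). A call has 1 to 8 rows; each row is the pose to reach, as a shift and turn from the pose commanded when the call began, along the tool's axes at that moment; what a row does not reach only later rows make up. A row lasts 1/10 s, in which the tool goes at most 50 mm and 8.59 degrees, less where a joint would pass 70% of its speed; a pose out of reach is approached as far as the arm can. A call with a gripper value outside its range is refused whole. The fingers move at their own pace and stop on an object; "newtons" is the grip in N (left out, the last holds). Time passes only in rows, so rows that repeat a pose let the fingers close. It gives the time, the measured TCP pose, the force and the opening at its end, in the units of the state.
- robot.read_state(): the state, without advancing time (a new reading comes with each control period).
- robot.get_image(name): name is "scene" or "top" or "wrist"; returns a dict with "image" (384x512x3 uint8, red, green, blue), "mtx" (3x3 intrinsics, pixels), "k1" (the pictures are not rectified: a ray, as slopes to the right and down, at radius r is drawn at 1 + k1 r^2 times it, then the intrinsics apply), "R" (3x3) and "t" (3): a world point X has camera coordinates R X + t; the wrist camera has in their place "T_tool_cam" (4x4, takes a point from camera to tool coordinates, whose origin is the TCP and whose axes are the flange's). Camera axes: x right, y down, z forward; pixel columns grow to the right and rows downward; lengths in m; the calibration is good to about 2 mm. A picture is of the moment at which its call begins: read the wrist's pose just before it. There is no depth.
- robot.finish_job(): hands the job in, once; it reports no verdict.
Trained networks look in a picture, given as the dict that the camera call returned (one of the last four; its "shot" number tells which), for a name from the list of things; names that differ only in an ending like _2 or _b are one class to them, and where a whole thing is asked for, a point or a joint stands for the part that bears it (a point fixed in the world has none). Each returns a list of dicts, best first, with "p" (0 to 1); they miss things now and then, are a little off and sometimes report something else, mostly with a low value. They report only what shows in the picture. A call takes as long as a camera call. They do not tell look-alikes from the thing itself.
- robot.silhouettes(picture, thing): "region" (384x512 bool, what is visible of it) and "pixel" ([column, row] in pixels, amid what is visible of it).
- robot.place_of(picture, thing): "pixel" ([column, row] in pixels: a listed point, or the origin of a listed thing).
The state is a dict: "time_s": time; "qpos": joint angles; "qd": joint speeds; "effort": joint torques, N m; "tcp_pos": TCP position; "ee_rot": TCP orientation; "wrist_force": force on the tool from outside, world axes, zero at the start; "wrist_torque": the same for the moment, N m; "finger_gap": finger opening in m.
Only numpy, scipy, OpenCV 4.12 (cv2) and the standard library are available. Lean on these libraries where they do the work, as an engineer would, in place of code of your own. Each camera call takes 0.05 s, during which the arm holds its last target.

TASK

Get the folded tray stand, parked in the clip at the shelf edge, ready for its legs to be swung out: squeeze the release button on the side of its grip, then draw the telescopic post up past the first click, all the way to the second stop at the top. Finish while still holding it there, the button squeezed and the post steady at full extension, because it sinks when let go. Leave the cups and everything else standing where they are.

Things in the scene. Friction and masses are not known exactly. Their poses are not given: they have to be found in the camera images.
- stand: small folded tabletop tray stand of aluminium, upright, foot on the worktop, lower end fixed in the clip at the shelf's front edge, turned up to 50 degrees either way. Origin: centre of its foot, z up. Outer tube with folded legs, 38 mm across, ending in a collar 34 mm across, top at 130 mm. Out of it comes a slim telescopic post with a black grip bar: 66 mm long (stand's x), 26 mm thick (y), 36 mm tall
- grip (a point): centre of the black grip bar on the post, 158 mm above the worktop when the post is down (bar from 140 to 176 mm); rises with the post. x along the bar, y across it towards the face with the button, z up. The bar's two side faces lie 13 mm either side of this point
- button_face (a point): centre of the outer face of the release button, a grey pad 26 mm wide and 22 mm tall in the middle of the grip's +y side face. It stands 7 mm proud of that face when out, 2 mm when fully in: the grip measures 33 mm over the button when out, 28 mm when squeezed
- button (a joint): travel of the release button: 0 out, 0.005 m fully in. Sprung: 3 N starts it, 7 N pushes it fully in. Pressed by pinching the grip across its thickness, one finger on the button and one on the opposite face. The post is locked down until it is in by about 3.5 mm
- post (a joint): rise of the post: 0 down (start), 0.090 m at the second stop, the rigid end of its travel. The first stop, a sprung click, resists from about 0.038 m and is past by 0.052 m; it takes about 6 N on top of the post's weight and drag (4 to 7 N), then gives way. The post does not lock when up: let go, it sinks to the first stop or lower
- clip: the steel spring clip on the shelf's front edge, round the stand's lower end, 28 mm tall; fixed
- shelf: pale oak shelf board, 260 mm deep, 840 mm wide, 30 mm thick, on the worktop; fixed. Origin: centre of its underside. The cups, canister and coffee pot stand on it
- canister: red ceramic coffee canister with a wooden twist cap, 88 mm across, 126 mm tall. Origin: centre of its underside. Bystander, loose
- coffee_pot: brass Arabic coffee pot with spout and handle, 92 mm across, 150 mm tall. Origin: centre of its underside. Bystander, loose
- cup0: white finjan cup without handle, 60 mm across the rim, 48 mm tall. Origin: centre of its underside. Bystander, loose
- cup1: a second such finjan cup. Origin: centre of its underside. Bystander, loose
- cup2: a third such finjan cup. Origin: centre of its underside. Bystander, loose
- spoon_rest: flat stainless steel spoon rest, 100 x 75 x 12 mm, on the worktop. Origin: centre of its underside. Bystander, loose
- spice_jar: small glass jar with a steel cap, 48 mm across, 80 mm tall, on the worktop. Origin: centre of its underside. Bystander, loose
There are look-alikes about, which are no part of the job. Of the things that look like the stand, take the one that is nearest to the robot's base at the start.

How it is judged:
By the outcome, as a careful person would: the job done as asked, in the order asked, and still so for the second after the job is handed in, while the arm keeps its last pose, push and grip.
It also fails if it takes over 35 s, if anything falls off the work surface, if the arm or the gripper's body presses on something with over 40 N, if the wrist force passes 120 N, or if a joint passes its speed limit or range.

## Working session

There is one attempt and no reset: what is moved stays moved. The work goes in short steps, Python scripts to look and compute and a tool call to move; the robot and the scene stay as the last step left them, time stands still between calls to the robot, and variables do not carry over. Pictures are saved under pics/ and viewed, and the job is handed in when it is done.

Besides the shell and the picture viewer there is one more tool, called after "Call:" by a JSON object that holds its "api" and its "payload". play_rows: Moves the arm, as the interface text tells. Its arguments: {"type":"object","properties":{"xyz":{"type":"array","items":{"type":"array","items":{"type":"number"}}},"dr":{"type":"array","items":{"type":"array","items":{"type":"number"}}},"claw":{"type":"array","items":{"type":"number"}},"newtons":{"type":"number"}},"required":["xyz","dr","claw"]}

```bash
mkdir -p pics; ls; cat > h.py <<'E'
import numpy as np,cv2
from plant import robot
def save(p,n): cv2.imwrite('pics/'+n,p['image'][:,:,::-1])
def ray(p,px,st=None):
    m=p['mtx'];d=np.array([(px[0]-m[0,2])/m[0,0],(px[1]-m[1,2])/m[1,1]])
    u=d.copy()
    for _ in range(30): u=d/(1+p['k1']*(u@u))
    v=np.array([u[0],u[1],1.])
    if 'R' in p: 
        R=np.array(p['R']);t=np.array(p['t']);return -R.T@t,R.T@v/np.linalg.norm(v)
    from scipy.spatial.transform import Rotation as Ro
    T=np.array(p['T_tool_cam']);Rw=Ro.from_quat(st['ee_rot']).as_matrix()
    return Rw@T[:3,3]+st['tcp_pos'],Rw@T[:3,:3]@v/np.linalg.norm(v)
def onz(p,px,z,st=None):
    o,d=ray(p,px,st);return o+d*(z-o[2])/d[2]
def tri(rs):
    A=0;b=0
    for o,d in rs:
        P=np.eye(3)-np.outer(d,d);A=A+P;b=b+P@o
    x=np.linalg.solve(A,b);return x,[np.linalg.norm((np.eye(3)-np.outer(d,d))@(x-o)) for o,d in rs]
E
python3 - <<'E'
from h import *
np.set_printoptions(precision=4,suppress=True)
s=robot.read_state();print(s)
for c in ['scene','top','wrist']:
    p=robot.get_image(c);save(p,c+'0.png');print(c,p['k1'])
    for n in ['stand','grip','button_face','clip','cup0','coffee_pot','canister']:
        for r in robot.place_of(p,n):
            print(n,r['p'],r['pixel'], [onz(p,r['pixel'],z,s)[:2] for z in ([.158] if n in('grip','button_face') else [0,.03])])
E
```

```text
pics
{'time_s': 0.0, 'qpos': array([-1.3526,  0.4916,  1.5595, -0.    ,  1.0917, -0.1056]), 'qd': array([ 0.0001,  0.0001,  0.0008, -0.0017,  0.0011,  0.0007]), 'effort': array([ -0.0002, -61.8462, -26.1595,  -0.0001,   0.0041,   0.    ]), 'tcp_pos': array([ 0.1988, -0.5923,  0.2083]), 'ee_rot': array([ 0.9869,  0.1612, -0.    , -0.0006]), 'wrist_force': array([ 0.1239, -0.5184,  0.388 ]), 'wrist_torque': array([-0.0159, -0.0288,  0.0234]), 'finger_gap': 0.08535634680148246}
scene -0.007012826656974177
stand 0.76 [240.8, 202.8] [array([ 0.5424, -0.1754]), array([ 0.5677, -0.1413])]
stand 0.75 [209.6, 152.1] [array([ 0.4117, -0.5856]), array([ 0.4414, -0.5378])]
stand 0.75 [231.9, 149.6] [array([ 0.3164, -0.5428]), array([ 0.3493, -0.4964])]
grip 0.64 [244.5, 165.9] [array([ 0.5274, -0.1705])]
grip 0.64 [228.4, 116.9] [array([ 0.3188, -0.5598])]
grip 0.55 [227.3, 241.3] [array([0.8154, 0.127 ])]
grip 0.45 [207.1, 119.6] [array([ 0.4103, -0.5927])]
button_face 0.59 [211.3, 123.8] [array([ 0.4203, -0.5445])]
button_face 0.5 [234.0, 115.2] [array([ 0.2878, -0.56  ])]
button_face 0.45 [24
[... 1157 characters left out ...]
ray([ 0.3042, -0.5587])]
button_face 0.3 [251.8, 159.6] [array([ 0.6703, -0.0305])]
clip 0.6 [279.0, 200.9] [array([ 0.5378, -0.1504]), array([ 0.5316, -0.149 ])]
cup0 0.65 [288.6, 164.3] [array([ 0.7057, -0.1899]), array([ 0.6961, -0.1876])]
cup0 0.49 [225.2, 170.4] [array([0.6682, 0.0912]), array([0.6594, 0.0878])]
cup0 0.45 [256.1, 159.8] [array([ 0.7219, -0.0443]), array([ 0.712, -0.045])]
coffee_pot 0.84 [309.9, 174.8] [array([ 0.6602, -0.285 ]), array([ 0.6516, -0.2809])]
canister 0.79 [193.5, 161.2] [array([0.7067, 0.2363]), array([0.6972, 0.23  ])]
wrist -0.07772234740103576
grip 0.57 [271.4, 58.1] [array([ 0.2975, -0.575 ])]
button_face 0.61 [248.3, 35.8] [array([ 0.3056, -0.5563])]
```

View pics/scene0.png

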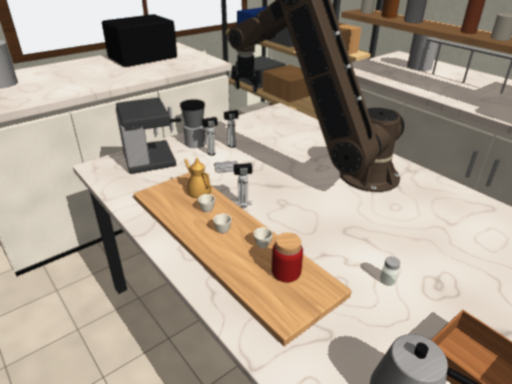

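View pics/top0.png

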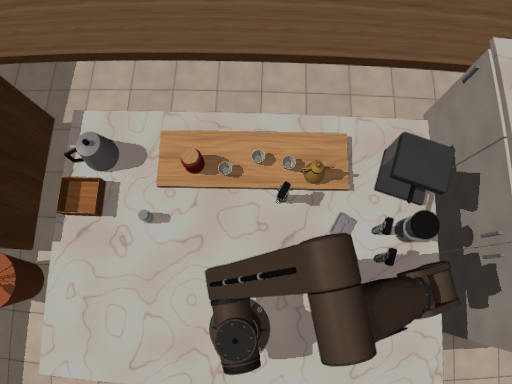

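View pics/wrist0.png

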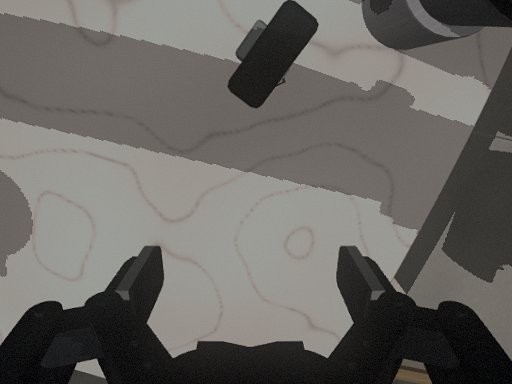

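The clipped stand (about 0.53, −0.155) is 0.55 m from the base. The other two are 0.64 and 0.70 m away, so the clipped one is the target. I'll zoom in for its yaw and button side.

```bash
python3 - <<'E'
import cv2,numpy as np
a=cv2.imread('pics/scene0.png')[135:225,190:290];b=cv2.imread('pics/top0.png')[165:220,250:330]
a=cv2.resize(a,(500,450),interpolation=cv2.INTER_CUBIC);b=cv2.resize(b,(300,206),interpolation=cv2.INTER_CUBIC)
c=np.zeros((450,800,3),np.uint8);c[:,:500]=a;c[:206,500:]=b;cv2.imwrite('pics/z0.png',c)
E
```

```text
(no output)
```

View pics/z0.png

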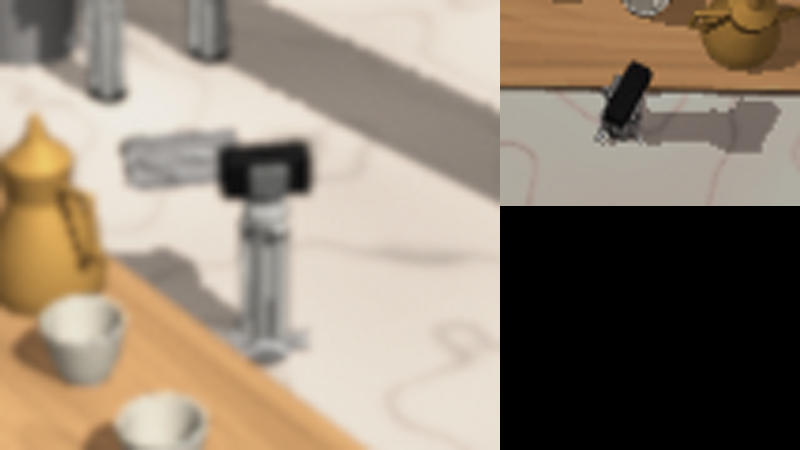

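Call:
{"api": "play_rows", "payload": {"xyz": [[0, 0, -0.04], [0, 0, -0.08], [0.02, -0.02, -0.11], [0.05, -0.05, -0.12], [0.09, -0.08, -0.12], [0.13, -0.11, -0.12], [0.17, -0.14, -0.12], [0.2, -0.17, -0.12]], "dr": [[0, 0, 0], [0, 0, 0.1], [0, 0, 0.2], [0, 0, 0.3], [0, 0, 0.4], [0, 0, 0.5], [0, 0, 0.6], [0, 0, 0.7]], "claw": [-1, -1, -1, -1, -1, -1, -1, -1], "newtons": 40}}

```text
time_s: 2.0
tcp_pos: [0.3355, -0.3657, 0.3291]
ee_rot: [0.982, -0.189, 0.0, 0.0]
wrist_force: [0.7, 0.3, 0.3]
finger_gap: 0.0853
```

The bar points about −32° in world yaw, and the grey button is on its left side (scene camera side). I'll move over it for a wrist view.

Call:
{"api": "play_rows", "payload": {"xyz": [[0, -0.04, 0], [0.01, -0.08, 0], [0.015, -0.12, 0], [0.02, -0.16, 0], [0.025, -0.2, 0], [0.03, -0.23, 0], [0.03, -0.23, 0]], "dr": [[0, 0, 0.05], [0, 0, 0.1], [0, 0, 0.15], [0, 0, 0.18], [0, 0, 0.18], [0, 0, 0.18], [0, 0, 0.18]], "claw": [-1, -1, -1, -1, -1, -1, -1]}}

```text
time_s: 2.7
tcp_pos: [0.4479, -0.1623, 0.329]
ee_rot: [0.962, -0.273, 0.0, -0.0]
wrist_force: [-0.1, -0.3, 0.2]
finger_gap: 0.0854
```

```bash
cat > look.py <<'E'
import sys
from h import *
np.set_printoptions(precision=4,suppress=True)
n=sys.argv[1]
s=robot.read_state();print(s['time_s'],s['tcp_pos'],s['ee_rot'],s['qpos'],s['wrist_force'],s['finger_gap'])
p=robot.get_image('wrist');save(p,n)
import pickle;pickle.dump((p,s),open(n+'.pkl','wb'))
print(p['T_tool_cam'])
for nm in ['grip','button_face']:
    for r in robot.place_of(p,nm): print(nm,r['p'],r['pixel'],onz(p,r['pixel'],.158,s)[:2])
for r in robot.silhouettes(p,'grip')[:2]:
    m=r['region'];print('sil',r['p'],r['pixel'],m.sum(),cv2.minAreaRect(np.argwhere(m)[:,::-1].astype(np.float32)))
E
python3 look.py w1.png
```

```text
2.7 [ 0.4479 -0.1623  0.329 ] [ 0.962  -0.2729  0.0002 -0.0002] [-0.4866  0.162   1.7261  0.0004  1.2532  1.6368] [-0.1293 -0.2946  0.1535] 0.08541828542400379
[[-0.0013 -0.9499 -0.3126  0.0805]
 [ 1.     -0.0012 -0.0005  0.001 ]
 [ 0.0001 -0.3126  0.9499 -0.1653]
 [ 0.      0.      0.      1.    ]]
grip 0.83 [198.0, 90.6] [ 0.543  -0.1579]
button_face 0.74 [181.3, 87.4] [ 0.5551 -0.1448]
sil 0.87 [196.5, 89.1] 2037 ((194.16517639160156, 85.98426818847656), (67.21965789794922, 35.41119384765625), 84.5596694946289)
sil 0.44 [8.3, 299.3] 528 ((11.0, 300.5), (33.0, 22.0), 90.0)
```

View pics/w1.png

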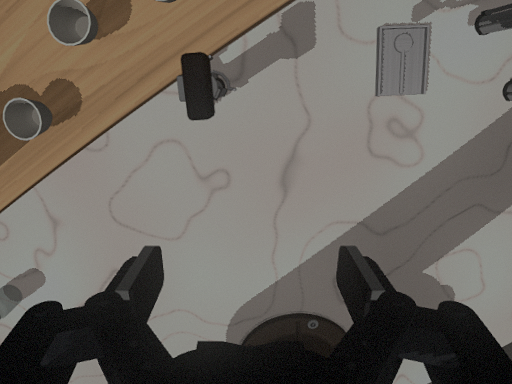

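The wrist view shows the bar at about (197, 87), slightly tilted, with the button on its left at (181, 87). I'll compute the axis on the plane of the bar's top face.

```bash
python3 - <<'E'
from h import *
import pickle
p,s=pickle.load(open('w1.png.pkl','rb'))
im=p['image'][35:140,150:260];cv2.imwrite('pics/w1z.png',cv2.resize(im[:,:,::-1],None,fx=5,fy=5,interpolation=cv2.INTER_CUBIC))
g=p['image'].max(2)
m=(g<50).astype(np.uint8);m[:, :160]=0;m[:,230:]=0;m[140:]=0
n,l,st,c=cv2.connectedComponentsWithStats(m);print(st,c)
i=1+np.argmax(st[1:,4]);pts=np.argwhere(l==i)[:,::-1]
W=np.array([onz(p,q.astype(float),.176,s)[:2] for q in pts],np.float32)
r=cv2.minAreaRect(W);print(r);C=W-W.mean(0);u=np.linalg.svd(C,full_matrices=False)[2][0];print(W.mean(0),np.degrees(np.arctan2(u[1],u[0])))
E
```

```text
[[     0      0    512    384 194724]
 [   171      1      2      1      2]
 [   174      0      1      1      1]
 [   181     53     34     67   1812]
 [   211     55      1      1      1]
 [   216     74      2      1      2]
 [   215     77     10     16     53]
 [   172     82      1      1      1]
 [   224     89      3      7      7]
 [   160     90      1      1      1]
 [   218     94      2      3      3]
 [   216     99      1      1      1]] [[256.05380949 192.52829646]
 [171.5          1.        ]
 [174.           0.        ]
 [197.51434879  85.38686534]
 [211.          55.        ]
 [216.5         74.        ]
 [220.47169811  83.50943396]
 [172.          82.        ]
 [225.14285714  92.        ]
 [160.          90.        ]
 [218.66666667  95.        ]
 [216.          99.        ]]
((0.5447037816047668, -0.16276943683624268), (0.029976869001984596, 0.0638137087225914), 60.862091064453125)
[ 0.5457427  -0.16275889] 151.9263
```

View pics/w1z.png

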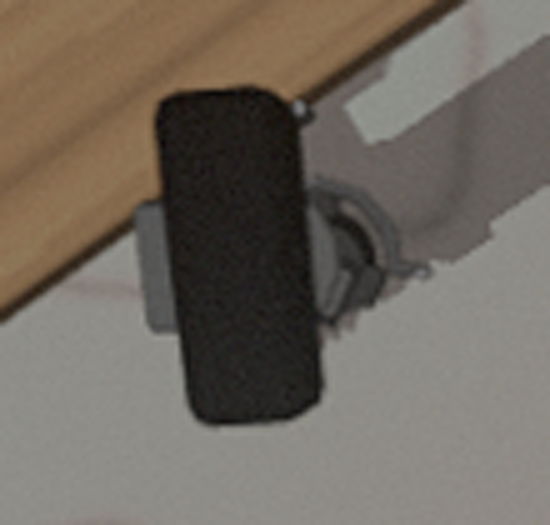

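Call:
{"api": "play_rows", "payload": {"xyz": [[0.03, -0.02, 0], [0.06, -0.04, 0], [0.08, -0.053, 0.03], [0.08, -0.053, 0.06], [0.08, -0.053, 0.085], [0.08, -0.053, 0.085], [0.08, -0.053, 0.085]], "dr": [[0, 0, -0.05], [0, 0, -0.05], [0, 0, -0.05], [0, 0, -0.05], [0, 0, -0.05], [0, 0, -0.05], [0, 0, -0.05]], "claw": [-1, -1, -1, -1, -1, -1, -1]}}

```text
time_s: 3.6
tcp_pos: [0.5427, -0.163, 0.2446]
ee_rot: [0.968, -0.251, 0.0, 0.0]
wrist_force: [-0.3, -0.2, 0.4]
finger_gap: 0.0854
```

```bash
python3 look.py w2.png; python3 - <<'E'
from h import *
import pickle
p,s=pickle.load(open('w2.png.pkl','rb'))
g=p['image'].max(2)
m=(g<50).astype(np.uint8);m[:,:150]=0;m[:,350:]=0
n,l,st,c=cv2.connectedComponentsWithStats(m)
for i in range(1,n):
  if st[i,4]>300:
    W=np.array([onz(p,q.astype(float),.176,s)[:2] for q in np.argwhere(l==i)[:,::-1]],np.float32);C=W-W.mean(0)
    u=np.linalg.svd(C,full_matrices=False)[2][0];print(st[i],c[i],cv2.minAreaRect(W),W.mean(0),np.degrees(np.arctan2(u[1],u[0])))
E
```

```text
3.6 [ 0.5427 -0.163   0.2446] [ 0.968  -0.251   0.0001  0.0001] [-0.4084  0.3726  1.6582 -0.0001  1.1107  1.67  ] [-0.2964 -0.1951  0.4062] 0.0853510214912492
[[-0.0013 -0.9499 -0.3125  0.0804]
 [ 1.     -0.0012 -0.0005  0.0011]
 [ 0.0001 -0.3125  0.9499 -0.1653]
 [ 0.      0.      0.      1.    ]]
grip 0.88 [242.9, 185.4] [ 0.5454 -0.1589]
button_face 0.62 [224.0, 182.1] [ 0.5559 -0.1462]
sil 0.97 [241.1, 186.7] 2694 ((238.59817504882812, 185.13247680664062), (80.53815460205078, 39.120849609375), 88.45184326171875)
sil 0.68 [225.7, 183.4] 312 ((222.5, 184.5), (35.0, 9.0), 90.0)
[ 221  139   39   87 2536] [243.04968454 183.12263407] ((0.5522522926330566, -0.1607411950826645), (0.030035508796572685, 0.07196417450904846), 61.38780212402344) [ 0.551397   -0.16286923] 151.84926
[150 247  14  66 648] [155.27314815 274.84259259] ((0.5091078281402588, -0.04852838069200516), (0.011897268705070019, 0.07149987667798996), 54.14640808105469) [ 0.5149948  -0.05138518] 141.42665
[337 247  13  66 607] [344.00823723 274.77429984] ((0.42670974135398865, -0.1962689906358719), (0.011066808365285397, 0.07136920094490051), 67.51956176757812) [ 0.43239158 -0.19967091] 159.927
[ 150  329  200   55 7635] [249.59777341 363.90373281] ((0.38652509450912476, -0.07671220600605011), (0.21349745988845825, 0.07547754794359207), 60.85818862915039) [ 0.3794301  -0.07289494] -119.13
```

View pics/w2.png

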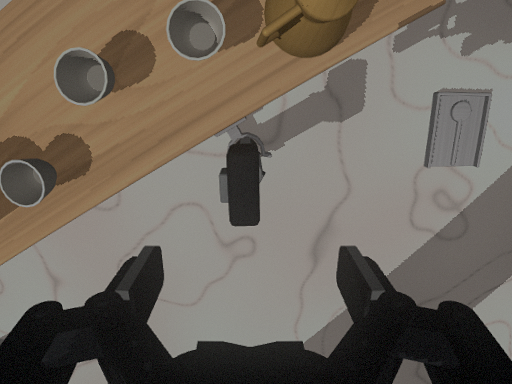

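Call:
{"api": "play_rows", "payload": {"xyz": [[0, -0.005, 0.02], [0, -0.005, 0.05], [0, -0.005, 0.08], [0, -0.005, 0.104], [0, -0.005, 0.104], [0, -0.005, 0.104]], "dr": [[0, 0, -0.01], [0, 0, -0.01], [0, 0, -0.01], [0, 0, -0.01], [0, 0, -0.01], [0, 0, -0.01]], "claw": [-1, -1, -1, -1, -1, -0.5], "newtons": 45}}

```text
time_s: 4.4
tcp_pos: [0.5456, -0.1579, 0.141]
ee_rot: [0.969, -0.246, 0.0, 0.0]
wrist_force: [0.5, 0.4, -0.1]
finger_gap: 0.0732
```

```bash
python3 look.py w3.png;python3 - <<'E'
from h import *
p=robot.get_image('scene');a=p['image'][110:225,190:310,::-1];cv2.imwrite('pics/s3.png',cv2.resize(a,None,fx=5,fy=5,interpolation=cv2.INTER_CUBIC))
E
```

```text
4.4 [ 0.5456 -0.1579  0.141 ] [ 0.9694 -0.2456  0.0005  0.0001] [-0.398   0.489   1.7761 -0.0001  0.8754  1.6691] [ 0.4988  0.4144 -0.1161] 0.07317831886367392
[[-0.0013 -0.9499 -0.3125  0.0804]
 [ 1.     -0.0012 -0.0005  0.0011]
 [ 0.0001 -0.3125  0.9499 -0.1653]
 [ 0.      0.      0.      1.    ]]
grip 0.73 [252.9, 242.2] [ 0.5452 -0.1608]
button_face 0.6 [218.2, 240.0] [ 0.5553 -0.1449]
sil 0.83 [246.8, 244.3] 7478 ((244.0, 242.5), (133.0, 66.0), 90.0)
```

View pics/w3.png

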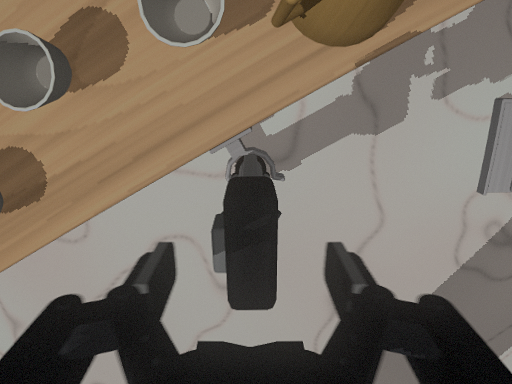

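View pics/s3.png

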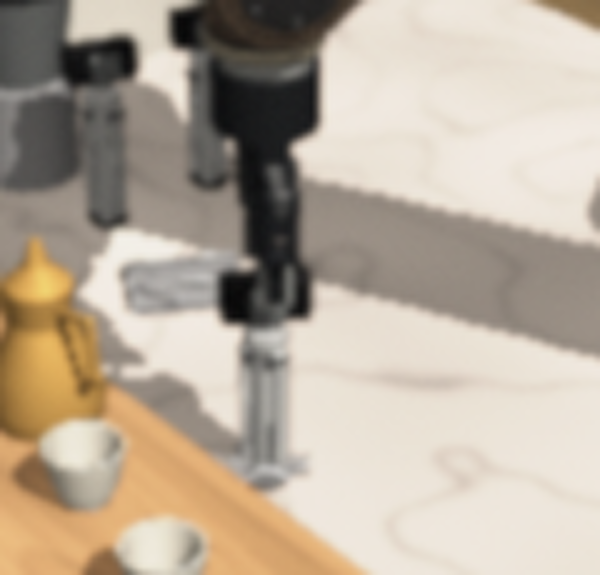

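Looks centred: the bar spans cols 225–278, the pads are at 175 and 327, and the button is on the left. Closing now.

Call:
{"api": "play_rows", "payload": {"xyz": [[0, -0.001, 0], [0, -0.001, 0], [0, -0.001, 0], [0, -0.001, 0], [0, -0.001, 0], [0, -0.001, 0], [0, -0.001, 0], [0, -0.001, 0]], "dr": [[0, 0, 0], [0, 0, 0], [0, 0, 0], [0, 0, 0], [0, 0, 0], [0, 0, 0], [0, 0, 0], [0, 0, 0]], "claw": [0, 0.2, 0.4, 0.6, 1, 1, 1, 1], "newtons": 45}}

```text
time_s: 5.45
tcp_pos: [0.5454, -0.1575, 0.1407]
ee_rot: [0.969, -0.245, 0.0, 0.001]
wrist_force: [-4.8, -3.9, 8.0]
finger_gap: 0.0263
```

The gap is 26.3 mm, but 28 mm is expected with the button squeezed. I'll check before lifting.

```bash
python3 look.py w4.png;python3 - <<'E'
from h import *
s=robot.read_state();print(s['finger_gap'],s['wrist_force'],s['wrist_torque'])
p=robot.get_image('scene');a=p['image'][110:225,190:310,::-1];cv2.imwrite('pics/s4.png',cv2.resize(a,None,fx=5,fy=5,interpolation=cv2.INTER_CUBIC))
E
```

```text
5.45 [ 0.5454 -0.1575  0.1407] [ 0.9694 -0.2454  0.0003  0.0006] [-0.3969  0.4892  1.7769 -0.0015  0.8748  1.6707] [-4.7932 -3.8771  7.9829] 0.02633143058033889
[[-0.0013 -0.9499 -0.3125  0.0804]
 [ 1.     -0.0012 -0.0005  0.0011]
 [ 0.0001 -0.3125  0.9499 -0.1653]
 [ 0.      0.      0.      1.    ]]
grip 0.97 [250.0, 240.7] [ 0.5468 -0.1595]
grip 0.54 [192.8, 17.0] [ 0.6546 -0.1893]
button_face 0.6 [225.2, 241.7] [ 0.5526 -0.1474]
sil 0.9 [250.8, 243.4] 6930 ((250.0, 243.0), (134.0, 56.0), 90.0)
0.025908863783695137 [-4.81037035 -4.90501071  7.96134858] [-0.45870544  0.75715523  0.18383896]
```

View pics/w4.png

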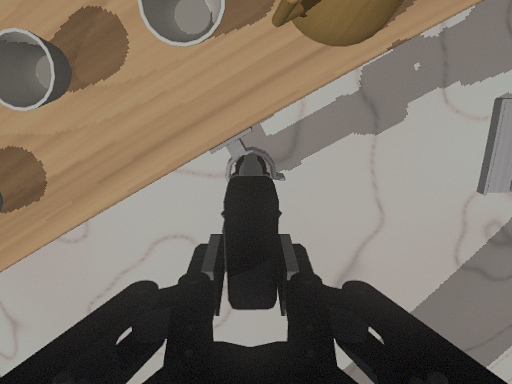

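View pics/s4.png

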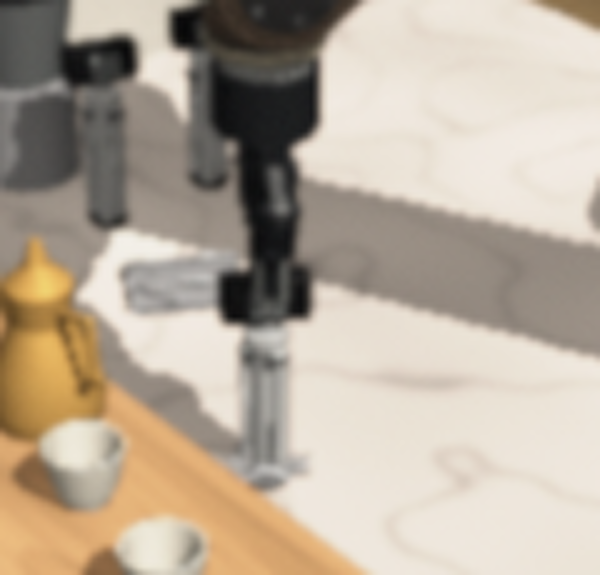

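```bash
python3 - <<'E'
from h import *
import pickle
p,s=pickle.load(open('w4.png.pkl','rb'))
T=np.array(p['T_tool_cam']);Ti=np.linalg.inv(T)
def pr(t):
    c=Ti[:3,:3]@t+Ti[:3,3];u=c[:2]/c[2];u=u*(1+p['k1']*(u@u));return p['mtx'][:2,:2]@u+p['mtx'][:2,2]
for z in (0,-.008,-.019,-.03):
  for x in (.011,-.011): print(z,x,pr(np.array([x,-.014,z])).round(),pr(np.array([x,.014,z])).round())
E
```

```text
0 0.011 [224. 213.] [272. 213.]
0 -0.011 [225. 246.] [271. 246.]
-0.008 0.011 [223. 219.] [273. 219.]
-0.008 -0.011 [224. 253.] [272. 253.]
-0.019 0.011 [221. 227.] [275. 227.]
-0.019 -0.011 [223. 263.] [274. 263.]
-0.03 0.011 [219. 237.] [276. 237.]
-0.03 -0.011 [221. 275.] [275. 275.]
```

The projection puts the pads on the button, with x centred and z spanning 0.141–0.171. The 2 mm gap difference is probably pad compliance. I'll try a small test lift.

Call:
{"api": "play_rows", "payload": {"xyz": [[0, 0, -0.002], [0, 0, -0.005], [0, 0, -0.008], [0, 0, -0.012], [0, 0, -0.012]], "dr": [[0, 0, 0], [0, 0, 0], [0, 0, 0], [0, 0, 0], [0, 0, 0]], "claw": [1, 1, 1, 1, 1], "newtons": 50}}

```text
time_s: 6.2
tcp_pos: [0.5454, -0.1576, 0.1519]
ee_rot: [0.969, -0.245, -0.0, 0.001]
wrist_force: [-1.8, -5.3, -2.4]
finger_gap: 0.0262
```

```bash
cat > sc.py <<'E'
import sys
from h import *
s=robot.read_state();print(s['time_s'],s['tcp_pos'],s['wrist_force'],s['finger_gap'])
p=robot.get_image('scene');a=p['image'][110:225,190:310,::-1];cv2.imwrite('pics/'+sys.argv[1],cv2.resize(a,None,fx=5,fy=5,interpolation=cv2.INTER_CUBIC))
q=robot.get_image('wrist');save(q,'w'+sys.argv[1])
E
python3 sc.py s5.png
```

```text
6.2 [ 0.54535049 -0.1575512   0.15186333] [-1.79499014 -5.29945913 -2.35554481] 0.026162488722196366
```

View pics/s5.png

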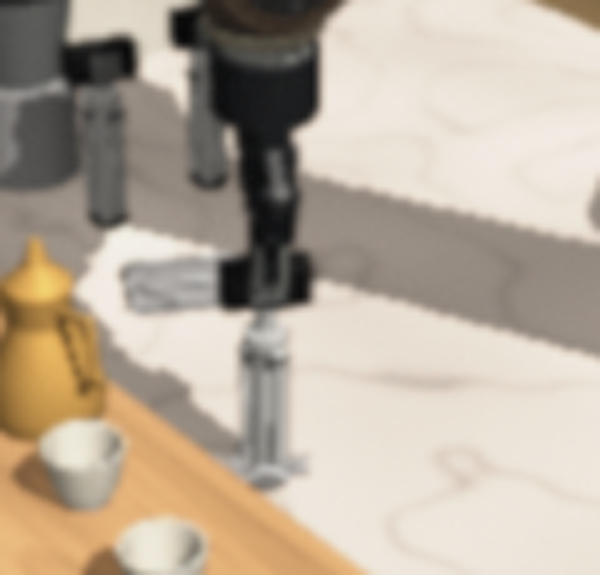

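View pics/ws5.png

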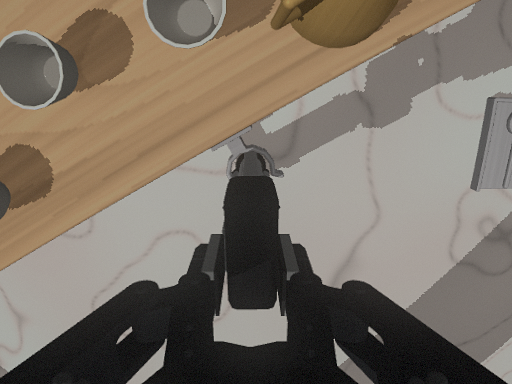

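The bar rose with the pads (row 295 → 282 in the zoom) and its place in the jaws hasn't changed. I'll continue through the click.

Call:
{"api": "play_rows", "payload": {"xyz": [[0, 0, -0.006], [0, 0, -0.013], [0, 0, -0.02], [0, 0, -0.027], [0, 0, -0.034], [0, 0, -0.041], [0, 0, -0.048], [0, 0, -0.055]], "dr": [[0, 0, 0], [0, 0, 0], [0, 0, 0], [0, 0, 0], [0, 0, 0], [0, 0, 0], [0, 0, 0], [0, 0, 0]], "claw": [1, 1, 1, 1, 1, 1, 1, 1]}}

```text
time_s: 7.1
tcp_pos: [0.5453, -0.1575, 0.2065]
ee_rot: [0.969, -0.245, -0.0, 0.001]
wrist_force: [-0.3, -6.1, -6.1]
finger_gap: 0.026
```

```bash
python3 sc.py s6.png
```

```text
7.1 [ 0.54528385 -0.15752318  0.2064551 ] [-0.26274971 -6.12326977 -6.07096551] 0.026037800200339183
```

View pics/ws6.png

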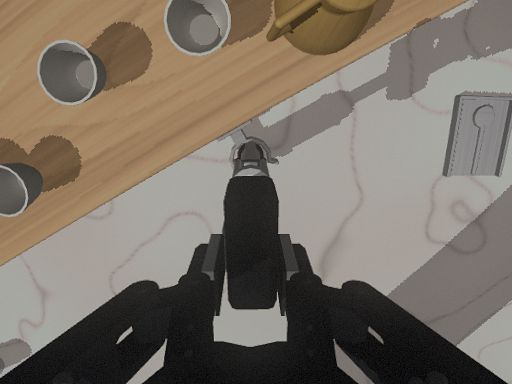

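View pics/s6.png

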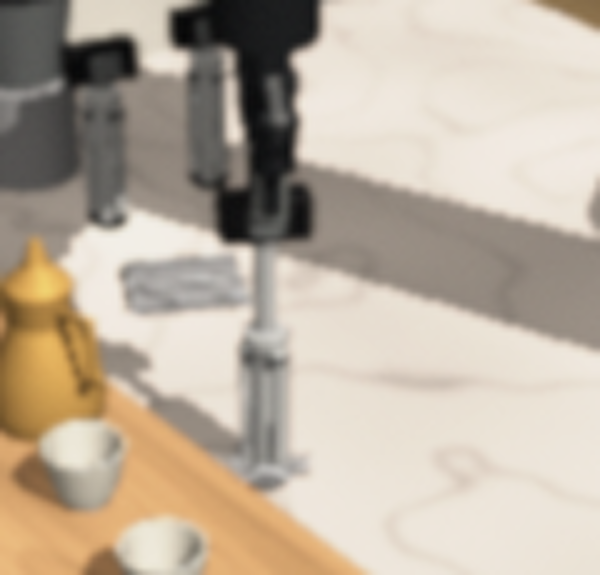

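No slip, and the post is up about 66 mm, past the click. Next I go to near the stop and creep on until the force rises.

Call:
{"api": "play_rows", "payload": {"xyz": [[0, 0, -0.006], [0, 0, -0.012], [0, 0, -0.017], [0, 0, -0.02], [0, 0, -0.022], [0, 0, -0.023], [0, 0, -0.024], [0, 0, -0.024]], "dr": [[0, 0, 0], [0, 0, 0], [0, 0, 0], [0, 0, 0], [0, 0, 0], [0, 0, 0], [0, 0, 0], [0, 0, 0]], "claw": [1, 1, 1, 1, 1, 1, 1, 1]}}

```text
time_s: 8.0
tcp_pos: [0.5453, -0.1575, 0.2305]
ee_rot: [0.969, -0.246, -0.0, 0.001]
wrist_force: [-0.6, -6.4, -3.7]
finger_gap: 0.0257
```

Call:
{"api": "play_rows", "payload": {"xyz": [[0, 0, -0.0005], [0, 0, -0.001], [0, 0, -0.0015], [0, 0, -0.0015]], "dr": [[0, 0, 0], [0, 0, 0], [0, 0, 0], [0, 0, 0]], "claw": [1, 1, 1, 1]}}

```text
time_s: 8.4
tcp_pos: [0.5453, -0.1575, 0.2309]
ee_rot: [0.969, -0.246, -0.001, 0.0]
wrist_force: [1.1, -6.9, -12.1]
finger_gap: 0.0261
```

Force rose from −3.7 to −12 N with only 0.4 mm of movement, so the stop is reached. I'll hold and verify.

Call:
{"api": "play_rows", "payload": {"xyz": [[0, 0, -0.0005], [0, 0, -0.0005], [0, 0, -0.0005], [0, 0, -0.0005], [0, 0, -0.0005], [0, 0, -0.0005], [0, 0, -0.0005], [0, 0, -0.0005]], "dr": [[0, 0, 0], [0, 0, 0], [0, 0, 0], [0, 0, 0], [0, 0, 0], [0, 0, 0], [0, 0, 0], [0, 0, 0]], "claw": [1, 1, 1, 1, 1, 1, 1, 1]}}

```text
time_s: 9.2
tcp_pos: [0.5452, -0.1575, 0.231]
ee_rot: [0.969, -0.246, -0.001, 0.0]
wrist_force: [3.0, -6.9, -16.1]
finger_gap: 0.0259
```

```bash
python3 sc.py s7.png; python3 - <<'E'
from h import *
p=robot.get_image('scene');save(p,'s7full.png')
E
```

```text
9.2 [ 0.54522513 -0.1575004   0.23095636] [  3.01910732  -6.91627309 -16.13757659] 0.025916553547487238
```

View pics/ws7.png

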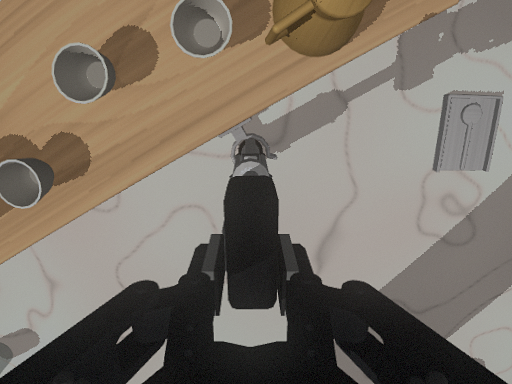

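View pics/s7full.png

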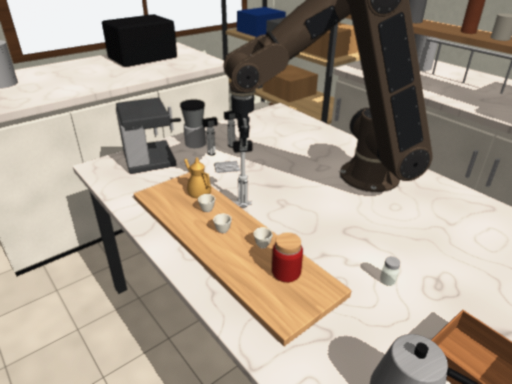

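The post is held at the second stop (TCP rise 90.3 mm, force rising against the stop). The bar hasn't moved in the pads, and everything else stands where it was.

```bash
python3 -c "
from plant import robot
print(robot.finish_job())"
```

```text
the job is handed in; nothing more can be done
None
```

I pinched the grip of the clipped stand across its button and drew the post up past the first click to the second stop. I handed the job in at about 9.4 s, still holding it there. The clipped stand is the nearest of the three look-alikes to the base, at about 0.55 m.

**Last checks:**
- **Post:** the gripper rose 90.3 mm from where it closed. At the end about 1.6 mm more commanded lift moved it only 0.5 mm, and the upward pull grew from about 4 N to 16 N, so it is against the stop. The height held steady over the last 0.8 s.
- **Grip:** the bar stayed in the same place between the pads in every wrist picture, so I saw no slip.
- **Surroundings:** the last scene picture shows the cups, coffee pot, canister and jar standing in place. The spoon rest shows undisturbed in the last wrist picture.

**One disagreement:** the finger opening read 26 mm, while 28 mm was expected with the button squeezed. I put this down to pad compliance. Projecting the pads into the wrist picture showed them on the button, and the post moved freely, so the button is in.

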